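Check a scalded jar has cooled, then unscrew its tight cap

ROBOT

A 6-joint arm with a two-finger parallel gripper is mounted at the origin on the work surface. World frame = base frame: x ahead of the robot, y to its left, z up, the work surface at z = 0. Lengths are in m, angles in degrees, forces in N, time in s.
With the tool pointing down it reaches from about 0.3 to 0.75 m from the base axis. Payload 8.5 kg.
Tool frame: the origin (TCP) lies at the very end of the fingers, on their centre line; the grasp point (between the pads) lies 19 mm behind it (grip_depth is the distance from the TCP to the grasp point, in m); z points along the fingers, y is the direction in which the jaws open and shut (so a half turn about z gives the same grasp; the last joint's range is limited). The gripper opens to 85 mm and grips with 20 to 120 N. Pads are 22 mm wide; open, the fingers measure 114 mm over their backs; the gripper's body (76 mm by 85 mm) begins 54 mm behind the grasp point. The pads swing forward as they close: fully open they stand 13 mm farther back than shut.
Start: joints at [-87.794, 21.807, 74.336, -0, 83.858, -12.336], TCP at [0.138, -0.532, 0.203] pointing down, gripper open.
Joint ranges: [-178.18, 178.18], [-50.72, 133.34], [12.68, 142.11], [-81.47, 261.47], [9.98, 163.14], [-165.26, 165.26]. Speed limits (degrees/s): [136.94, 136.94, 180, 180, 180, 180].

INTERFACE

Orientations are given as a 3x3 rotation matrix whose columns are the frame's x, y, z axes.
In Python, from rig import observe, get_image, close_job, silhouettes, grip_depth gives the robot as it stands. The module is installed in compiled form; this text tells all that it offers.
- The arm moves only by the shell command python3 -m crank 'ROWS' [FORCE]. ROWS is a JSON object of lists of equal length, an entry for each row: "slide": the shift along the tool's x, y, z in m, a list of three; "roll": the turn about the tool's z in rad; "grip": the finger opening in m, from 0 to 0.0854. A call has exactly 8 rows; each row is the pose to reach, as a shift and turn from the pose commanded when the call began, along the tool's axes at that moment; what a row does not reach only later rows make up. A row lasts 1/10 s, in which the tool goes at most 50 mm and 8.59 degrees, less where a joint would pass 70% of its speed; a pose out of reach is approached as far as the arm can. A call with a gripper value outside its range is refused whole. The fingers move at their own pace and stop on an object; FORCE is the grip in N (left out, the last holds). Time passes only in rows, so rows that repeat a pose let the fingers close, or fill a call up. It gives the time, the measured TCP pose, the force and the opening at its end, in the units of the state.
- observe(): the state, without advancing time (a new reading comes with each control period).
- get_image(name): name is "scene" or "top" or "wrist"; returns a dict with "frame" (480x640x3 uint8, red, green, blue), "fx", "fy", "cx", "cy" (pixels), "xyz" and "rotation" of the camera in the world. Camera axes: x right, y down, z forward; pixel columns grow to the right and rows downward; lengths in m; the calibration is good to about 2 mm. A picture is of the moment at which its call begins. There is no depth.
- close_job(): hands the job in, once; it reports no verdict.
Trained networks look in a picture, given as the dict that the camera call returned (one of the last four; its "shot" number tells which), for a name from the list of things; names that differ only in an ending like _2 or _b are one class to them, and where a whole thing is asked for, a point or a joint stands for the part that bears it (a point fixed in the world has none). Each returns a list of dicts, best first, with "confidence" (0 to 1); they miss things now and then, are a little off and sometimes report something else, mostly with a low value. They report only what shows in the picture. A call takes as long as a camera call.
- silhouettes(target, picture): "pixels" (480x640 bool, what is visible of it) and "box" ([centre column, centre row, width, height] in pixels, round what is visible of it).
The state is a dict: "time_s": time; "q": joint angles; "qvel": joint speeds; "joint_efforts": joint torques, N m; "position": TCP position; "tool_rot": TCP orientation; "ft_force": force on the tool from outside, world axes, zero at the start; "wrist_torque": the same for the moment, N m; "grip_width": finger opening in m.
Only numpy, scipy, OpenCV 4.12 (cv2) and the standard library are available. Lean on these libraries where they do the work, as an engineer would, in place of code of your own. Each camera call takes 0.05 s, during which the arm holds its last target.

TASK

The square glass jar in the wooden brace was scalded and should be cool by now: pick up the infrared stick thermometer, point its lens squarely at the middle of the jar's paper label from 5 to 10 cm away and hold it steady there for two seconds, then lay it flat back on the cork mat and let go. Next unscrew the jar's tight round cap (anticlockwise seen from above) until its thread lets go and not far beyond, without pulling the jar out of the brace, and lift it straight up. Finish still holding the cap: level, still, and 1 to 4 cm clear above the jar's open mouth, touching nothing else, with bowl, spoon and canister left undisturbed.

Things in the scene. Friction and masses are not known exactly. Their poses are not given: they have to be found in the camera images.
- brace: Pale wooden jar brace fixed to the table: a 100 x 100 mm block 40 mm high with a square socket 73 mm wide and 30 mm deep that keeps the jar from turning. Origin: centre of its underside on the table; axes along its sides, z up.
- jar: Empty square glass jar, 500 g, loose in the brace's socket: body 70 x 70 mm, 72 mm high, above it a round neck 46 mm across. Origin: centre of its underside, 10 mm above the brace's origin; z up, y points away from the paper label, which is on the -y face. Pulled up by a cap that is not yet free, the jar comes out of the brace.
- jar_label (a point): Centre of the paper label (44 mm wide, 46 mm high) on the jar's -y face, 50 mm above the jar's underside; axes as the jar's, so the label faces along -y of this frame. The label faces the side where the cork mat lies.
- cap: Round grey plastic screw cap, 64 mm across (65 over its fine ribs), 26 mm high, 60 g. Origin: on its axis at its lower edge, 90 mm above the jar's underside when screwed on; z up. The sprung seal presses it up with about 20 N, so it takes about 0.5 N m to turn: grip it firmly (30 N or more). It must rise 17 mm to clear the seal once the thread has let go.
- cap_top (a point): Centre of the cap's top, 26 mm above its origin. Turned 0.7 to 1.0 rad anticlockwise seen from above (cap yaw then about 0.83 rad more than the jar's), the thread lets go and the cap jumps up 3 mm, or pushes up with 11 to 20 N if held in place; then it lifts straight off. 1.15 rad from the start is always enough; a stop follows after 1.25 rad or more. Clockwise it soon jams.
- jar_rim (a point): Centre of the jar's mouth: the top of its rubber seal while the cap is on, 104 mm above the jar's underside (the sprung seal rises 3 mm when the cap is off); axes as the jar's.
- thermometer: White stick thermometer lying flat on the cork mat, 150 mm long, 30 mm wide, 28 mm high, 120 g: a box whose last 20 mm is a black round nose 22 mm across with the lens. Origin: centre of its underside (the middle of its length, near its centre of mass); x points along it to the lens, z up. Easily gripped across its width at its origin.
- thermometer_lens (a point): Centre of the lens at the front end of the thermometer: 75 mm along x and 14 mm above its origin; it looks along x. Axes as the thermometer's.
- mat: Cork mat fixed on the table, 130 x 210 mm and 4 mm thick. Origin: centre of its underside; x along the short side, y along the long side. The thermometer's origin lies 4 mm above this origin when it rests on the mat.
- bowl: Blue melamine bowl, 150 mm across, 60 mm high, to be left alone. Origin: centre of its underside.
- spoon: Steel serving spoon lying on the table, 240 mm long, to be left alone. Origin: middle of its length, at its underside.
- canister: Glass sugar canister with a clamp lid, 100 mm across, 150 mm high, to be left alone. Origin: centre of its underside.

How it is judged (in metres and radians):
On the way, in this order (a step that is already met when the one before it is completed fails the run):
1. the thermometer, held, looks squarely at the label (within 16 mm of its centre, within 0.4 rad, 3 to 13 cm away) and is steady for 1 s (x of jar_label in the frame of thermometer_lens between 0.03 and 0.13 m and y of jar_label in the frame of thermometer_lens between -0.016 and 0.016 m and z of jar_label in the frame of thermometer_lens between -0.016 and 0.016 m and angle between the x axis of thermometer and the y axis of jar, either way round below 0.4 rad and y of thermometer_lens in the frame of jar_label below -0.02 m and contact force between the fingers and thermometer above 0.5 N and linear speed of thermometer below 0.03 m/s and angular speed of thermometer below 0.25 rad/s), for 1 s.
2. the thermometer lies flat on the cork mat, let go (z of thermometer in the frame of mat between 0.001 and 0.009 m and x of thermometer in the frame of mat between -0.065 and 0.065 m and y of thermometer in the frame of mat between -0.105 and 0.105 m and angle between thermometer's own z axis and vertical below 0.12 rad and contact force between the fingers and thermometer below 0.1 N and linear speed of thermometer below 0.02 m/s), for 0.2 s.
3. the cap has been unscrewed: turned more than 0.7 rad from square with the jar while still down on it (angle between the x axis of cap and the x axis of jar, either way round above 0.7 rad and z of cap in the frame of jar below 0.1 m and z of jar in the frame of brace below 0.015 m and angle between jar's own z axis and vertical below 0.1 rad and horizontal distance between jar and brace below 0.008 m), for 0.02 s.
At the end, for the whole second after the job is handed in: Fingers hold the cap, still (under 20 mm/s), level to 0.15 rad, lower edge 4 to 55 mm above the rim site, axis within 20 mm of it, off the jar; jar upright, risen under 5 mm, within 8 mm of the brace axis; thermometer flat on the cork mat, its middle over the mat, let go (all of step 2 and contact force between the fingers and cap above 0.5 N and contact force between cap and jar below 0.1 N and z of cap in the frame of jar_rim between 0.004 and 0.055 m and horizontal distance between cap and jar_rim below 0.02 m and angle between cap's own z axis and vertical below 0.15 rad and linear speed of cap below 0.02 m/s and z of jar in the frame of brace below 0.015 m and angle between jar's own z axis and vertical below 0.1 rad and horizontal distance between jar and brace below 0.008 m); the arm keeps its last pose, push and grip.
It fails at once if the jar is lifted more than 12 mm in its brace or tipped (z of jar in the frame of brace above 0.022 m or angle between jar's own z axis and vertical above 0.25 rad).
It fails at once if the cap is forced round far past where it lets go (over 1.48 rad from square with the jar) while on the jar (angle between the x axis of cap and the x axis of jar, either way round above 1.48 rad and z of cap in the frame of jar below 0.1 m).
It fails at once if the bowl, spoon or canister is moved more than 20 mm (distance of any of bowl, spoon, canister from where it was at the start of the episode above 0.02 m).
It fails at once if the thermometer knocks against the jar (over 5 N) (contact force between thermometer and jar above 5 N).
It also fails if it takes over 64 s, if anything falls off the work surface, if the arm or the gripper's body presses on something with over 40 N, if the wrist force passes 120 N, or if a joint passes its speed limit or range.

## Working session

There is one attempt and no reset: what is moved stays moved. The work goes in short steps, Python scripts to look and compute and a shell command to move; the robot and the scene stay as the last step left them, time stands still between calls to the robot, and variables do not carry over. Pictures are saved under pics/ and viewed, and the job is handed in when it is done.

```bash
mkdir -p pics; cat > h.py <<'E'
import numpy as np, cv2
from rig import *
def shot(n,f):
    p=get_image(n); cv2.imwrite('pics/'+f,p['frame'][:,:,::-1]); return p
def ray(p,u,v):
    d=np.array([(u-p['cx'])/p['fx'],(v-p['cy'])/p['fy'],1.]); return np.array(p['rotation'])@d
def onz(p,u,v,z):
    d=ray(p,u,v); o=np.array(p['xyz']); return o+d*(z-o[2])/d[2]
def proj(p,X):
    c=np.array(p['rotation']).T@(np.asarray(X)-np.array(p['xyz'])); return np.array([p['fx']*c[0]/c[2]+p['cx'],p['fy']*c[1]/c[2]+p['cy']])
E
python3 - <<'E'
from h import *
o=observe(); print(o['time_s'],o['position'],np.round(o['tool_rot'],3).tolist(),o['grip_width'],grip_depth)
for n in ['scene','top']:
    p=shot(n,n+'1.png'); print(n,p['xyz'],np.round(p['rotation'],3).tolist(),p['fx'],p['cx'],p['cy'])
    for t in ['thermometer','jar','cap','brace','mat','bowl','canister','spoon','jar_label']:
        for s in silhouettes(t,p)[:1]: print(t,round(s['confidence'],2),np.round(s['box'],1))
E
```

```text
0.0 [ 0.13806227 -0.53205142  0.2019002 ] [[0.968, 0.251, -0.0], [0.251, -0.968, 0.001], [0.0, -0.001, -1.0]] 0.08535839546950054 0.0187
scene [1.04720049 0.58051054 1.26002183] [[-0.82, 0.477, -0.318], [0.573, 0.696, -0.433], [0.015, -0.537, -0.843]] 527.5109658055817 316.3149974454568 231.87474476932314
thermometer 0.69 [300.9 187.7  46.7  26. ]
jar 0.82 [387.1 275.   34.   28.6]
cap 0.73 [387.2 265.1  23.8  24.9]
mat 0.88 [299.9 188.7  75.9  63.4]
bowl 0.95 [407.2 375.4  64.8  63.5]
canister 0.85 [252.6 125.8  31.1  61. ]
spoon 0.86 [280.6 290.5  48.2  70.6]
jar_label 0.65 [384.8 276.   35.1  32. ]
top [0.46651915 0.00535287 1.40400868] [[0.007, -0.993, 0.12], [-1.0, -0.009, -0.02], [0.021, -0.119, -0.993]] 598.7386954066031 314.3362366457342 240.99120068955096
thermometer 0.91 [393.6 283.3  57.8  46.6]
jar 0.87 [230.9 288.4  41.8  36.2]
cap 0.95 [227.  286.9  29.2  30.8]
brace 0.98 [230.2 290.   57.1  58.2]
mat 0.79 [399.5 291.1  95.7  73.5]
bowl 0.92 [125.4 232.   58.6  63. ]
canister 0.62 [502.2 277.6  64.5  51.2]
spoon 0.87 [294.6 182.2 103.9  23.3]
jar_label 0.91 [229.3 289.1  41.   40.4]
```

View pics/scene1.png

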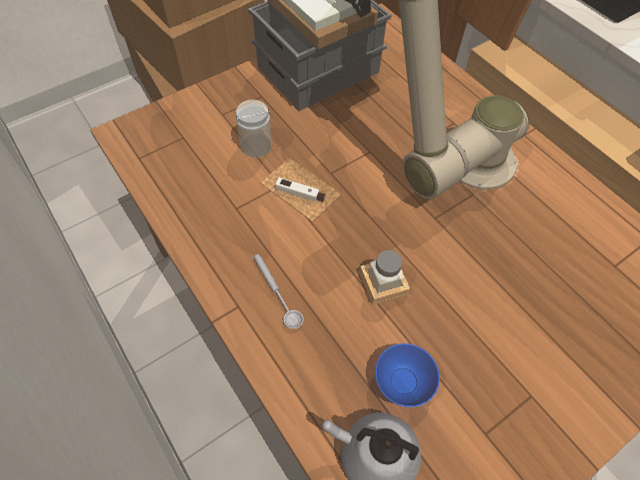

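View pics/top1.png

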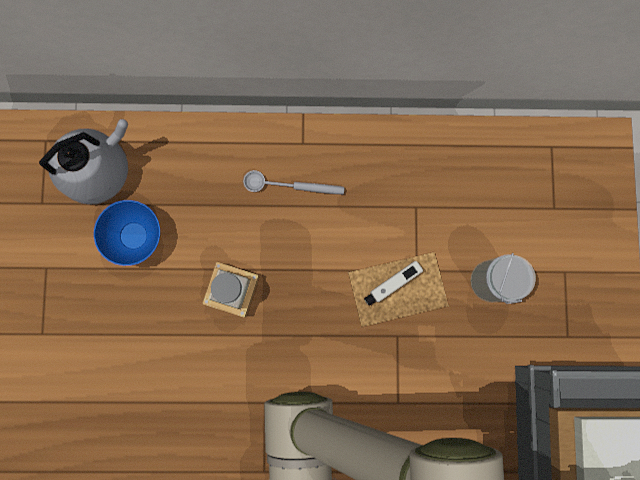

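```bash
python3 - <<'E'
from h import *
p=get_image('top')
np.savez('top.npz',**{k:np.array(v) for k,v in p.items()})
f=p['frame'][:,:,::-1]
a=cv2.resize(f[245:335,340:460],None,fx=6,fy=6,interpolation=cv2.INTER_CUBIC)
b=cv2.resize(f[250:330,190:270],None,fx=7,fy=7,interpolation=cv2.INTER_CUBIC)
cv2.imwrite('pics/a.png',a);cv2.imwrite('pics/b.png',b)
for t,z in [('thermometer',.032),('mat',.004),('brace',.04),('cap',.126),('jar',.08)]:
    s=silhouettes(t,p)[0]; m=s['pixels'].astype(np.uint8)
    pts=np.argwhere(m)[:,::-1]
    X=np.array([onz(p,u,v,z)[:2] for u,v in pts])
    r=cv2.minAreaRect((X*1000).astype(np.float32)); print(t,s['confidence'],X.mean(0),r)
    (c,_,_)=r; 
q=get_image('scene')
f=q['frame'][:,:,::-1]
cv2.imwrite('pics/c.png',np.hstack([cv2.resize(f[155:225,255:345],(540,420),interpolation=cv2.INTER_CUBIC),cv2.resize(f[245:305,360:410],(250,420))]))
E
```

```text
thermometer 0.91 [ 0.53745007 -0.20498994] ((536.2295532226562, -204.15969848632812), (32.17015075683594, 151.65679931640625), 34.5306282043457)
mat 0.91 [ 0.52223476 -0.2213851 ] ((525.8876953125, -219.81759643554688), (132.114013671875, 209.7628631591797), 14.075920104980469)
brace 0.96 [0.51714055 0.16044312] ((519.3851318359375, 166.1654052734375), (105.38540649414062, 102.468994140625), 72.55962371826172)
cap 0.64 [0.52011564 0.16669744] ((520.32763671875, 166.39437866210938), (66.48484802246094, 62.42100143432617), 45.98939514160156)
jar 0.56 [0.51463976 0.14949083] ((519.63671875, 165.17904663085938), (75.47845458984375, 69.76264953613281), 72.11643981933594)
```

View pics/a.png

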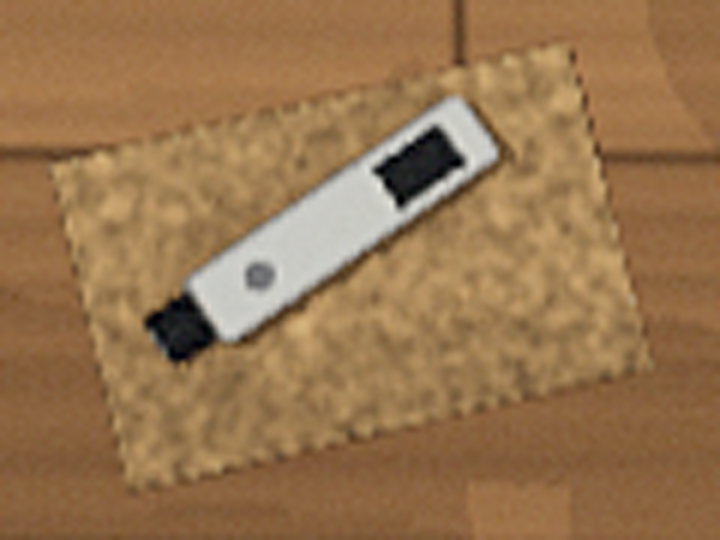

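View pics/b.png

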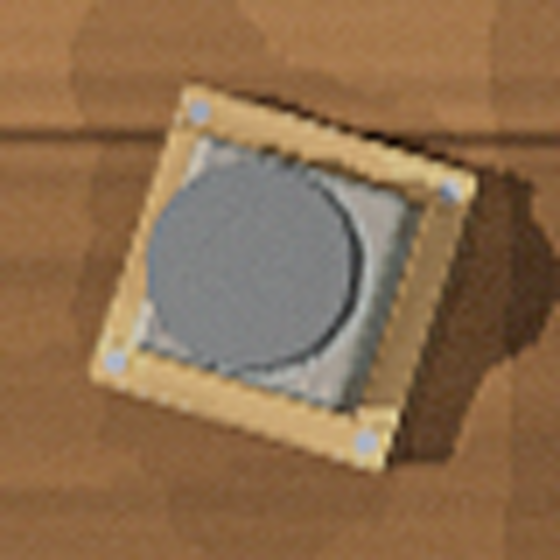

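View pics/c.png

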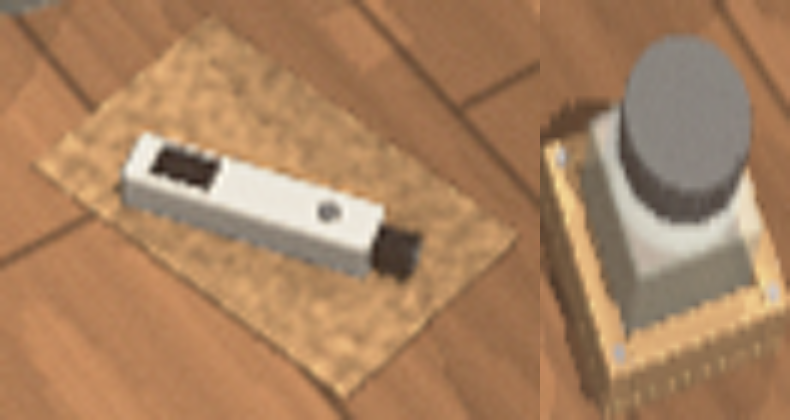

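```bash
cat >> h.py <<'E'
def todo(xyz,yaw):
    o=observe(); R=np.array(o['tool_rot']); d=R.T@(np.array(xyz)-np.array(o['position']))
    y=np.arctan2(R[1,0],R[0,0]); r=(y-np.radians(yaw)+np.pi)%(2*np.pi)-np.pi
    print('slide',np.round(d,4),'roll',round(r,3),'yaw now',round(np.degrees(y),2),'pos',np.round(o['position'],4),'t',o['time_s'],'w',round(o['grip_width'],4),'F',np.round(o['ft_force'],1),'q',np.round(o['q'],0))
E
python3 - <<'E'
from h import *
z=np.load('top.npz'); p={k:z[k] for k in z.files}
def P(u,v,k,u0,v0,h): return onz(p,u0+(u+.5)/k-.5,v0+(v+.5)/k-.5,h)
C=[P(u,v,7,190,250,.04) for u,v in [(187,85),(478,180),(383,472),(92,378)]]
C=np.array(C)[:,:2]; print(C,C.mean(0)); 
for i in range(4):
    d=C[(i+1)%4]-C[i]; print(np.linalg.norm(d),np.degrees(np.arctan2(d[1],d[0])))
t=P(479,125,6,340,245,.032);n=P(165,343,6,340,245,.025);d=(n-t);print('th',t,n,(t+n)/2,np.linalg.norm(d[:2]),np.degrees(np.arctan2(d[1],d[0])))
print('cap',P(255,268,7,190,250,.126))
todo([.536,-.204,.15],124.5)
E
```

```text
[[0.58113884 0.20071583]
 [0.55099349 0.10564174]
 [0.45665855 0.13448871]
 [0.48610445 0.22876025]] [0.51872383 0.16740163]
0.09973877752588614 -107.59237284414301
0.09864698598816969 162.99673317396497
0.09876327428081558 72.6537049122385
0.09908594417900808 -16.441204603672567
th [ 0.57728604 -0.26521493  0.032     ] [ 0.49317766 -0.14475027  0.025     ] [ 0.53523185 -0.2049826   0.0285    ] 0.1469215973439439 124.92272953644527
cap [0.51841267 0.16636906 0.126     ]
slide [ 0.4676 -0.218   0.0525] roll -1.919 yaw now 14.54 pos [ 0.1381 -0.5324  0.2025] t 1.35 w 0.0857 F [0.2 0.2 0.6] q [-88.  22.  74.   0.  84. -12.]
```

```bash
python3 - <<'E'
from h import *
shot('wrist','w1.png')
z=np.load('top.npz'); p={k:z[k] for k in z.files}
print(proj(p,[.138,-.532,.2]), onz(p,516,365,.3),onz(p,516,365,.2))
E
```

```text
[575.83859905 484.69746841] [ 0.37495233 -0.38675332  0.3       ] [ 0.3666583 -0.4222699  0.2      ]
```

View pics/w1.png

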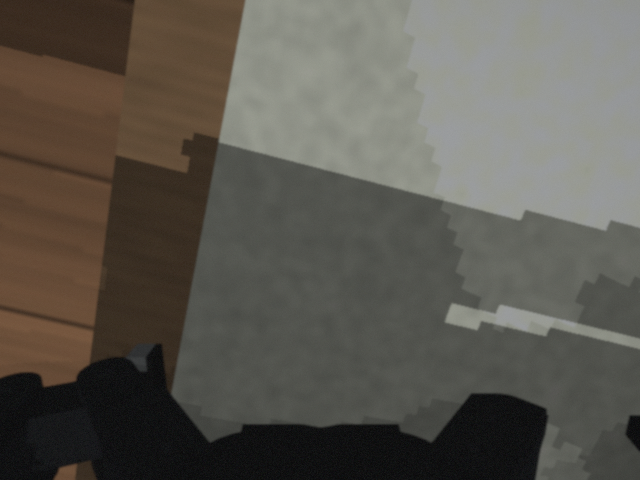

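```bash
python3 -m crank '{"slide":[[0,0,-0.05],[0,0,-0.1],[0.02,-0.01,-0.12],[0.06,-0.028,-0.12],[0.1,-0.047,-0.12],[0.14,-0.065,-0.12],[0.18,-0.084,-0.12],[0.22,-0.103,-0.12]],"roll":[0,0,-0.1,-0.24,-0.38,-0.52,-0.66,-0.8],"grip":[0.085,0.085,0.085,0.085,0.085,0.085,0.085,0.085]}' 60; python3 -c "
from h import *
todo([.535,-.2045,.15],124.8)"
```

```text
time_s: 2.2
position: [0.3263, -0.3761, 0.3227]
tool_rot: [[0.489, 0.872, 0.0], [0.872, -0.489, -0.0], [-0.0, 0.0, -1.0]]
ft_force: [-0.5, -1.0, -0.8]
grip_width: 0.0852
slide [0.2518 0.098  0.1727] roll -1.119 yaw now 60.69 pos [ 0.3263 -0.3761  0.3227] t 2.2 w 0.0852 F [-0.5 -1.  -0.8] q [-63.  13.  68.   0.  99. -33.]
```

```bash
python3 -m crank '{"slide":[[0.035,0.014,0],[0.07,0.028,0.01],[0.105,0.042,0.03],[0.14,0.056,0.055],[0.175,0.07,0.085],[0.21,0.084,0.115],[0.245,0.095,0.145],[0.252,0.098,0.173]],"roll":[-0.14,-0.28,-0.42,-0.56,-0.7,-0.84,-0.98,-1.12],"grip":[0.085,0.085,0.085,0.085,0.085,0.085,0.085,0.085]}'; python3 - <<'E'
from h import *
p=shot('wrist','w2.png')
for s in silhouettes('thermometer',p)[:1]:
    m=s['pixels'].astype(np.uint8); pts=np.argwhere(m)[:,::-1]
    X=np.array([onz(p,u,v,.032)[:2] for u,v in pts]); print(s['confidence'],X.mean(0),cv2.minAreaRect((X*1000).astype(np.float32)))
todo([.535,-.2045,.008],124.8)
E
```

```text
time_s: 3.0
position: [0.5368, -0.2041, 0.148]
tool_rot: [[-0.575, 0.818, 0.0], [0.818, 0.575, 0.001], [0.0, 0.001, -1.0]]
ft_force: [0.2, 0.2, -0.4]
grip_width: 0.0848
0.65 [ 0.53464533 -0.20243099] ((535.5909423828125, -203.85964965820312), (29.45478630065918, 147.65692138671875), 34.59040451049805)
slide [-0.0012  0.0013  0.138 ] roll -0.001 yaw now 124.74 pos [ 0.5341 -0.2048  0.146 ] t 3.1 w 0.0849 F [-0.4 -0.4 -0.1] q [-33.  27.  76.   0.  78. -68.]
```

View pics/w2.png

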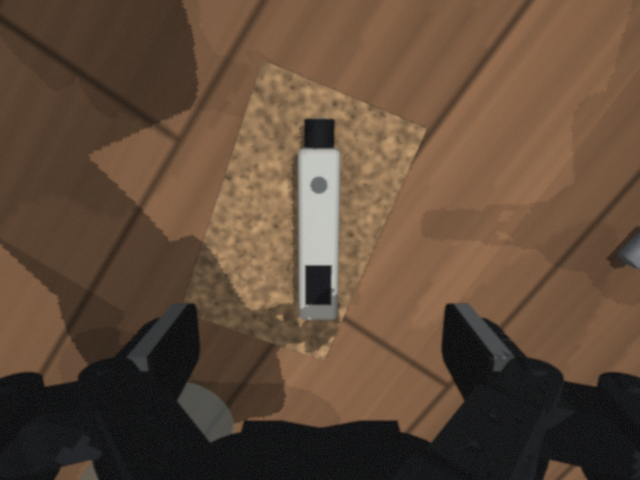

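```bash
python3 -m crank '{"slide":[[0,0,0.03],[-0.001,0.001,0.07],[-0.001,0.001,0.105],[-0.001,0.001,0.125],[-0.001,0.001,0.135],[-0.001,0.001,0.138],[-0.001,0.001,0.138],[-0.001,0.001,0.138]],"roll":[0,0,0,0,0,0,0,0],"grip":[0.085,0.085,0.085,0.085,0.085,0.085,0.06,0.04]}' 50;  python3 -m crank '{"slide":[[0,0,0],[0,0,0],[0,0,0],[0,0,0],[0,0,0],[0,0,0],[0,0,-0.01],[0,0,-0.042]],"roll":[0,0,0,0,0,0,0,0],"grip":[0.02,0.01,0.01,0.01,0.01,0.01,0.01,0.01]}' 50; python3 - <<'E'
from h import *
p=shot('wrist','w3.png')
jc=np.array([.5187,.1670]);h=np.radians(72.8);y=np.array([np.cos(h),np.sin(h)])
t=jc-y*(.035+.075+.075); print(t)
todo([*t,.052],72.8)
E
```

```text
time_s: 3.9
position: [0.5369, -0.2076, 0.013]
tool_rot: [[-0.566, 0.824, 0.002], [0.824, 0.566, -0.001], [-0.002, 0.001, -1.0]]
ft_force: [-0.2, 0.4, 0.6]
grip_width: 0.0584
time_s: 4.7
position: [0.535, -0.2063, 0.0522]
tool_rot: [[-0.567, 0.824, -0.005], [0.824, 0.567, 0.003], [0.005, -0.002, -1.0]]
ft_force: [0.3, -0.3, 0.1]
grip_width: 0.0102
[ 0.46399401 -0.0097265 ]
slide [0.2053 0.0516 0.006 ] roll 0.903 yaw now 124.56 pos [ 0.5379 -0.208   0.059 ] t 4.75 w 0.0103 F [ 2.4 -0.9  6.1] q [-33.  32.  82.   0.  65. -67.]
```

View pics/w3.png

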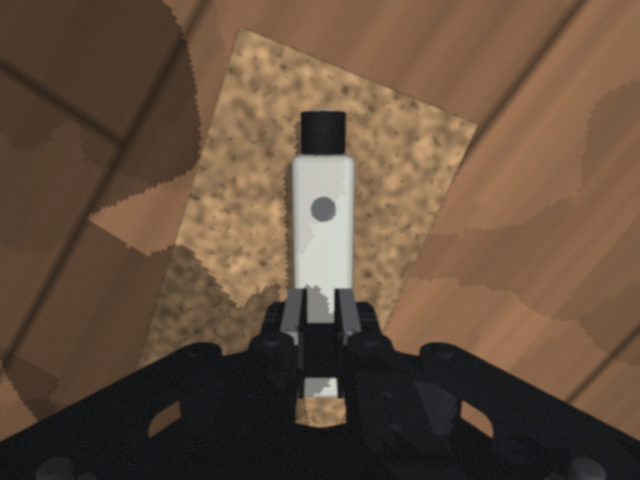

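```bash
python3 - <<'E'
from h import *
for i in range(4):
    p=get_image('wrist'); o=observe(); print(o['time_s'],np.round(o['position'],4),np.round(o['ft_force'],1),o['grip_width'],np.round(o['qvel'],2))
p=shot('scene','s3.png'); cv2.imwrite('pics/s3c.png',cv2.resize(p['frame'][130:250,230:390,::-1],(800,600)))
E
```

```text
4.8 [ 0.5382 -0.2082  0.0576] [ 0.7 -0.4 -0. ] 0.00986574272882911 [-0.1   2.3   3.16  0.03 -3.42  0.05]
4.85 [ 0.5373 -0.2077  0.0558] [-1.4  0.7 -1.4] 0.009977723001027353 [-0.06  1.97  2.62 -0.06 -1.22  0.01]
4.9 [ 0.5366 -0.2072  0.0544] [0.3 0.2 0.2] 0.010172227516102441 [-0.13  1.48  1.53  0.03 -0.29  0.03]
4.95 [ 0.5361 -0.2069  0.0536] [-0.7  0.  -0.2] 0.01000595834899286 [ 0.01  1.05  0.76 -0.08 -0.12 -0.07]
```

View pics/s3c.png

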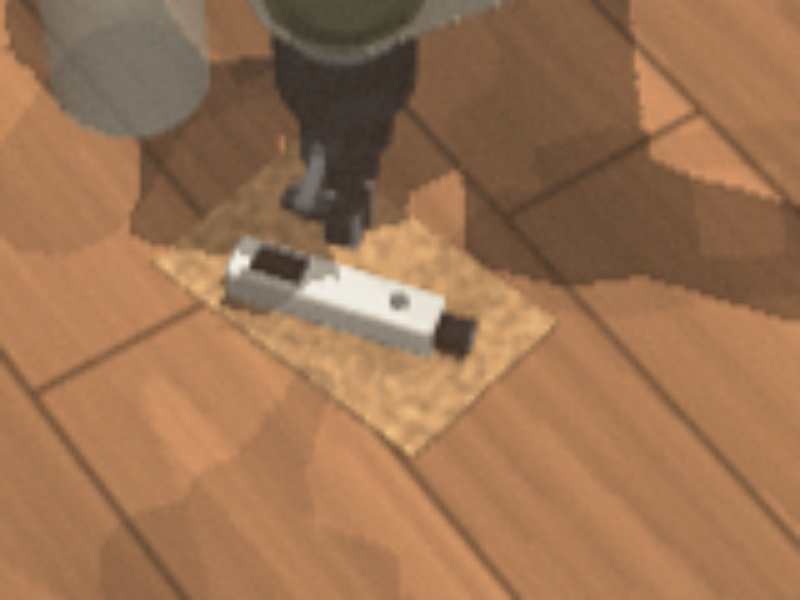

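```bash
python3 -m crank '{"slide":[[0,0,-0.03],[0,0,-0.05],[0,0,-0.05],[0,0,-0.05],[0,0,-0.05],[0,0,-0.05],[0,0,-0.05],[0,0,-0.05]],"roll":[0,0,0,0,0,0,0,0],"grip":[0.085,0.085,0.085,0.085,0.085,0.085,0.085,0.085]}' 60; python3 - <<'E'
from h import *
p=shot('wrist','w4.png')
for s in silhouettes('thermometer',p)[:1]:
    m=s['pixels'].astype(np.uint8); pts=np.argwhere(m)[:,::-1]
    X=np.array([onz(p,u,v,.032)[:2] for u,v in pts]); print(s['confidence'],X.mean(0),cv2.minAreaRect((X*1000).astype(np.float32)))
todo([.535,-.2045,.008],124.8)
E
```

```text
time_s: 5.8
position: [0.5362, -0.207, 0.1031]
tool_rot: [[-0.567, 0.824, -0.001], [0.824, 0.567, 0.0], [0.001, -0.0, -1.0]]
ft_force: [0.3, -0.6, -0.4]
grip_width: 0.0853
0.76 [ 0.53410731 -0.2018801 ] ((535.5039672851562, -203.87551879882812), (29.415864944458008, 147.18658447265625), 34.603092193603516)
slide [0.0028 0.0004 0.0953] roll -0.004 yaw now 124.55 pos [ 0.5363 -0.207   0.1033] t 5.9 w 0.0852 F [0.1 0.3 1.8] q [-33.  29.  79.  -0.  72. -67.]
```

View pics/w4.png

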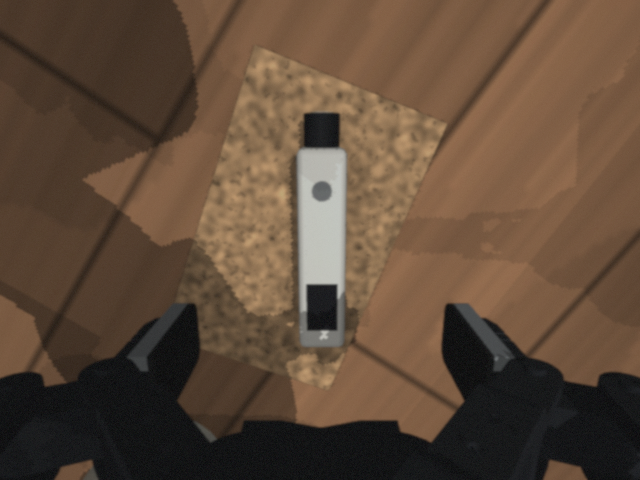

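```bash
python3 -m crank '{"slide":[[0,0,0.03],[0.003,0,0.06],[0.003,0,0.08],[0.003,0,0.09],[0.003,0,0.096],[0.003,0,0.096],[0.003,0,0.096],[0.003,0,0.096]],"roll":[0,0,0,0,0,0,0,0],"grip":[0.085,0.085,0.085,0.085,0.085,0.085,0.06,0.04]}' 60;  python3 -m crank '{"slide":[[0,0,0],[0,0,0],[0,0,0],[0,0,0],[0,0,0],[0,0,0],[0,0,0],[0,0,0]],"roll":[0,0,0,0,0,0,0,0],"grip":[0.02,0.015,0.015,0.015,0.015,0.015,0.015,0.015]}' 60; python3 - <<'E'
from h import *
p=shot('wrist','w5.png')
todo([.535,-.2045,.008],124.8)
E
```

```text
time_s: 6.7
position: [0.5351, -0.2049, 0.0085]
tool_rot: [[-0.567, 0.824, 0.002], [0.824, 0.567, -0.001], [-0.002, 0.001, -1.0]]
ft_force: [-0.2, 0.2, 0.3]
grip_width: 0.0588
time_s: 7.5
position: [0.5346, -0.2046, 0.0075]
tool_rot: [[-0.567, 0.824, -0.0], [0.824, 0.567, 0.0], [0.0, -0.0, -1.0]]
ft_force: [-0.4, -0.7, 0.7]
grip_width: 0.015
slide [-0.0001  0.0004 -0.0005] roll -0.004 yaw now 124.55 pos [ 0.5346 -0.2046  0.0075] t 7.55 w 0.0152 F [ 0.1 -0.2  0.1] q [-33.  36.  86.   0.  58. -67.]
```

View pics/w5.png

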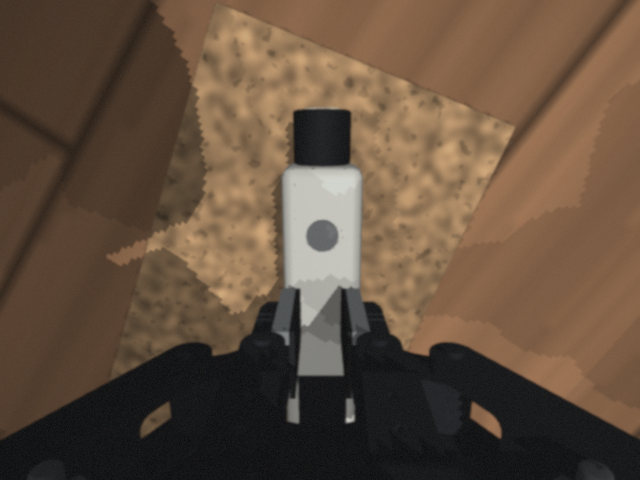

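```bash
python3 - <<'E'
from h import *
p=get_image('scene'); o=observe(); f=p['frame'][:,:,::-1].copy()
P=np.array(o['position'])
for dz in [0,.03,.06]:
    print(dz,proj(p,P+[0,0,dz]))
cv2.imwrite('pics/s5c.png',cv2.resize(f[130:250,230:390],(800,600),interpolation=cv2.INTER_CUBIC))
w=get_image('wrist'); print(w['xyz'],P,np.round(w['rotation'],3).tolist(),w['fx']); print(proj(w,P),proj(w,P-[0,0,-.03]))
E
```

```text
0 [299.98786799 191.91440838]
0.03 [299.87210103 185.71539815]
0.06 [299.75245102 179.30846124]
[ 0.49742011 -0.15000665  0.1783814 ] [ 0.53460743 -0.20457137  0.00751627] [[0.824, 0.546, 0.148], [0.566, -0.796, -0.215], [0.0, 0.261, -0.965]] 408.4907949812583
[319.57373532 284.51358933] [319.48092346 313.50628438]
```

View pics/s5c.png

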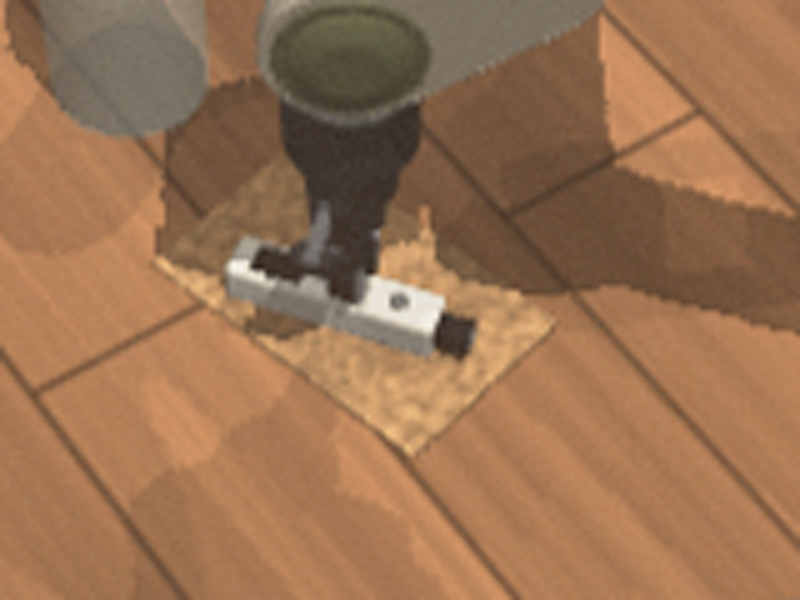

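```bash
python3 -m crank '{"slide":[[0,0,-0.03],[0,0,-0.03],[0,0,-0.03],[0,0,-0.03],[0,0,-0.02],[0,0,-0.01],[0,0,0],[0,0,0]],"roll":[0,0,0,0,0,0,0,0],"grip":[0.05,0.05,0.05,0.05,0.05,0.05,0.05,0.05]}' 60; python3 - <<'E'
from h import *
p=shot('wrist','w6.png')
todo([.535,-.2045,.008],124.8)
E
```

```text
time_s: 8.45
position: [0.5336, -0.204, 0.0054]
tool_rot: [[-0.567, 0.824, -0.003], [0.824, 0.567, 0.002], [0.004, -0.001, -1.0]]
ft_force: [0.4, -0.2, -0.8]
grip_width: 0.05
slide [-0.0007  0.0006 -0.0017] roll -0.004 yaw now 124.55 pos [ 0.5341 -0.2043  0.0063] t 8.5 w 0.05 F [-0.2  0.6  0.1] q [-33.  36.  86.   0.  58. -67.]
```

View pics/w6.png

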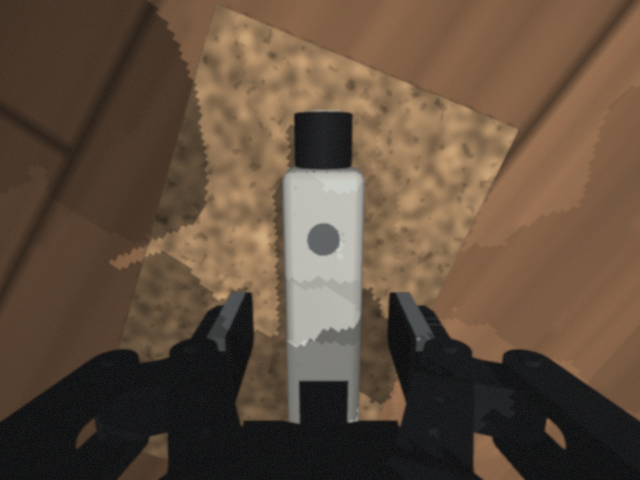

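```bash
python3 -m crank '{"slide":[[0,0,0.002],[0,0,0.004],[0,0,0.006],[0,0,0.008],[0,0,0.01],[0,0,0.01],[0,0,0.01],[0,0,0.01]],"roll":[0,0,0,0,0,0,0,0],"grip":[0.05,0.05,0.05,0.05,0.05,0.05,0.05,0.05]}' 60; python3 - <<'E'
from h import *
p=shot('wrist','w7.png')
todo([.535,-.2045,.008],124.8)
E
```

```text
time_s: 9.3
position: [0.5347, -0.2046, -0.0024]
tool_rot: [[-0.567, 0.824, 0.0], [0.824, 0.567, -0.0], [-0.0, 0.0, -1.0]]
ft_force: [-0.1, -0.5, -0.6]
grip_width: 0.0498
slide [-0.0001  0.0003 -0.0104] roll -0.004 yaw now 124.55 pos [ 0.5347 -0.2046 -0.0024] t 9.35 w 0.0501 F [0.4 0.3 0.5] q [-33.  37.  86.   0.  57. -67.]
```

View pics/w7.png

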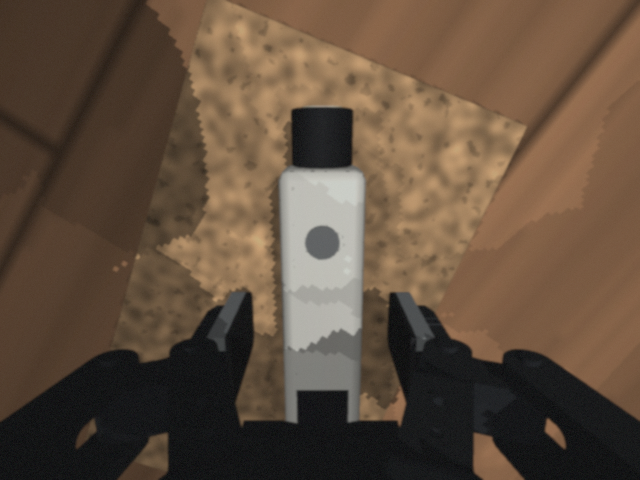

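```bash
python3 -m crank '{"slide":[[0,0,0.003],[0,0,0.006],[0,0,0.009],[0,0,0.012],[0,0,0.014],[0,0,0.016],[0,0,0.016],[0,0,0.016]],"roll":[0,0,0,0,0,0,0,0],"grip":[0.05,0.05,0.05,0.05,0.05,0.05,0.05,0.05]}' 60; python3 - <<'E'
from h import *
p=shot('wrist','w8.png')
todo([.535,-.2045,.008],124.8)
p=get_image('scene');f=p['frame'][:,:,::-1]
cv2.imwrite('pics/s8c.png',cv2.resize(f[130:250,230:390],(800,600),interpolation=cv2.INTER_CUBIC))
E
```

```text
time_s: 10.15
position: [0.5346, -0.2046, -0.0185]
tool_rot: [[-0.567, 0.824, -0.0], [0.824, 0.567, 0.0], [0.0, -0.0, -1.0]]
ft_force: [0.4, -0.4, -0.1]
grip_width: 0.0501
slide [-0.0001  0.0003 -0.0264] roll -0.004 yaw now 124.55 pos [ 0.5347 -0.2046 -0.0184] t 10.2 w 0.0501 F [ 0.7 -0.3  0.8] q [-33.  38.  87.   0.  55. -67.]
```

View pics/s8c.png

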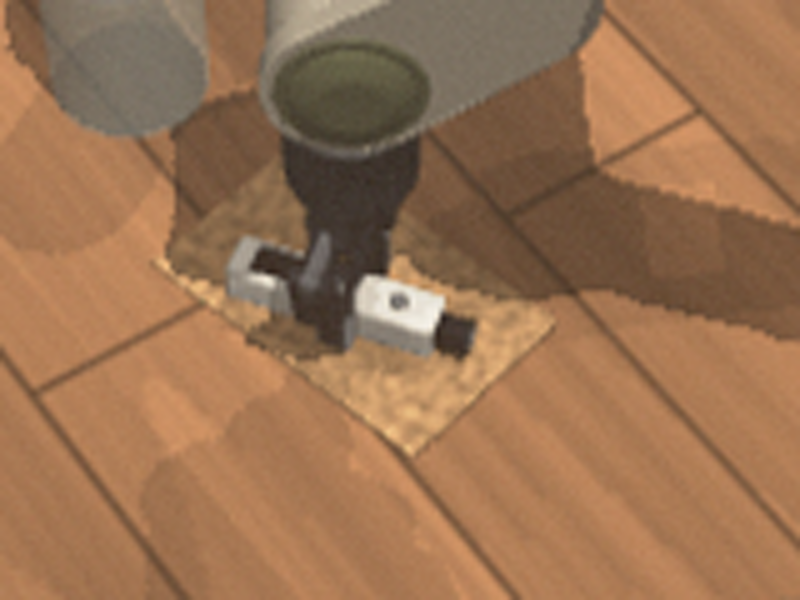

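View pics/w8.png

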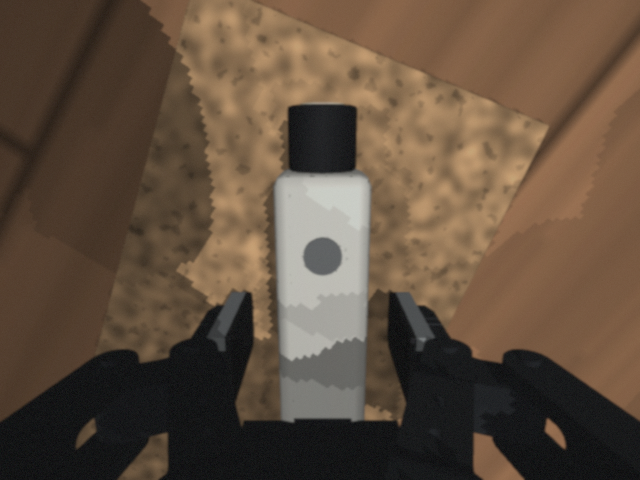

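```bash
python3 -m crank '{"slide":[[0,0,0],[0,0,0],[0,0,0],[0,0,0],[0,0,0],[0,0,0],[0,0,0],[0,0,0]],"roll":[0,0,0,0,0,0,0,0],"grip":[0.03,0.015,0.015,0.015,0.015,0.015,0.015,0.015]}' 60; python3 - <<'E'
from h import *
for i in range(2): p=shot('wrist','w9.png')
todo([.535,-.2045,.008],124.8)
E
```

```text
time_s: 11.05
position: [0.5348, -0.2047, -0.0181]
tool_rot: [[-0.567, 0.824, 0.001], [0.824, 0.567, -0.0], [-0.001, 0.0, -1.0]]
ft_force: [-0.8, -0.5, 5.8]
grip_width: 0.0287
slide [ 0.0001  0.0003 -0.0261] roll -0.004 yaw now 124.55 pos [ 0.5348 -0.2047 -0.0181] t 11.15 w 0.0291 F [-0.9  0.1  4.4] q [-33.  38.  87.  -0.  55. -67.]
```

View pics/w9.png

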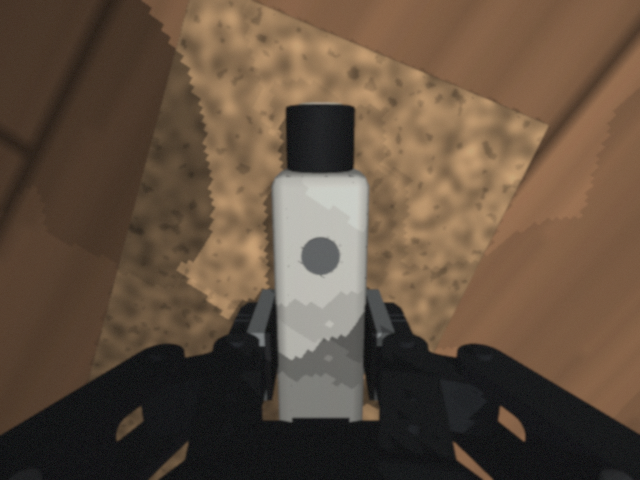

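```bash
python3 -m crank '{"slide":[[0,0,-0.01],[0,0,-0.03],[0,0,-0.05],[0.01,0.003,-0.06],[0.035,0.009,-0.06],[0.065,0.017,-0.06],[0.095,0.025,-0.06],[0.12,0.031,-0.06]],"roll":[0,0,0,0.05,0.15,0.27,0.4,0.5],"grip":[0.015,0.015,0.015,0.015,0.015,0.015,0.015,0.015]}' 60; python3 - <<'E'
from h import *
p=shot('wrist','w10.png')
todo([.464,-.0097,.024],72.8)
E
```

```text
time_s: 11.95
position: [0.4912, -0.0867, 0.0418]
tool_rot: [[-0.098, 0.995, -0.0], [0.995, 0.098, 0.0], [0.0, -0.0, -1.0]]
ft_force: [0.5, -0.2, -1.8]
grip_width: 0.0287
slide [ 0.0759 -0.0181  0.0179] roll 0.396 yaw now 95.47 pos [ 0.4893 -0.0836  0.0416] t 12.0 w 0.0292 F [-2.1  3.8 -0.6] q [-23.  27.  96.   0.  57. -29.]
```

View pics/w10.png

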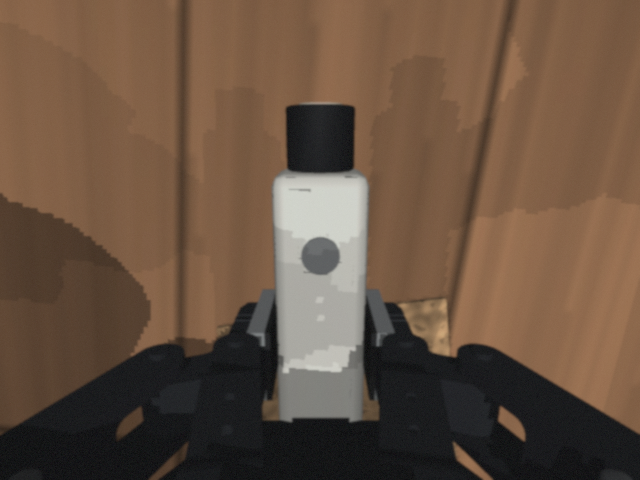

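```bash
python3 -m crank '{"slide":[[0.02,-0.005,0.004],[0.04,-0.01,0.009],[0.06,-0.015,0.014],[0.075,-0.018,0.018],[0.081,-0.02,0.018],[0.081,-0.02,0.018],[0.081,-0.02,0.018],[0.081,-0.02,0.018]],"roll":[0.1,0.2,0.3,0.38,0.403,0.403,0.403,0.403],"grip":[0.015,0.015,0.015,0.015,0.015,0.015,0.015,0.015]}'; python3 - <<'E'
from h import *
todo([.464,-.0097,.024],72.8)
p=shot('wrist','w11.png')
q=shot('top','t11.png'); f=q['frame'][:,:,::-1]
cv2.imwrite('pics/t11c.png',cv2.resize(f[230:350,190:350],(800,600),interpolation=cv2.INTER_CUBIC))
q=shot('scene','s11.png'); f=q['frame'][:,:,::-1]
cv2.imwrite('pics/s11c.png',cv2.resize(f[200:320,290:450],(800,600),interpolation=cv2.INTER_CUBIC))
E
```

```text
time_s: 12.8
position: [0.4643, -0.0102, 0.0237]
tool_rot: [[0.295, 0.955, 0.001], [0.955, -0.295, -0.0], [-0.0, 0.001, -1.0]]
ft_force: [-0.7, 0.4, -1.0]
grip_width: 0.0285
slide [ 0.0004 -0.0004 -0.0003] roll 0.0 yaw now 72.83 pos [ 0.4643 -0.0102  0.0237] t 12.8 w 0.0285 F [-0.7  0.4 -1. ] q [-16.  27. 102.  -0.  51.   1.]
```

View pics/w11.png

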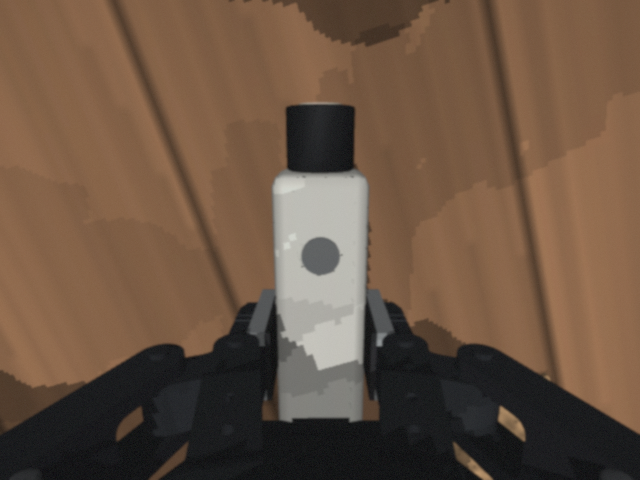

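View pics/t11c.png

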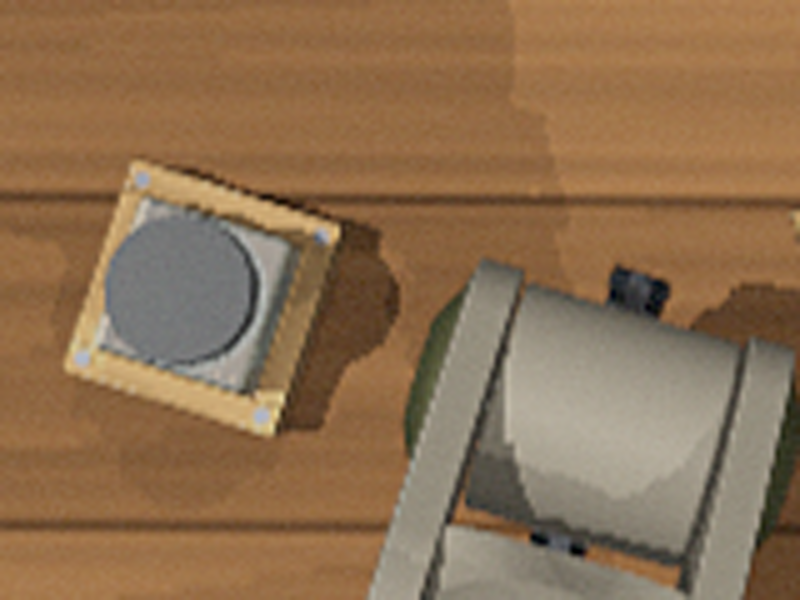

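View pics/s11c.png

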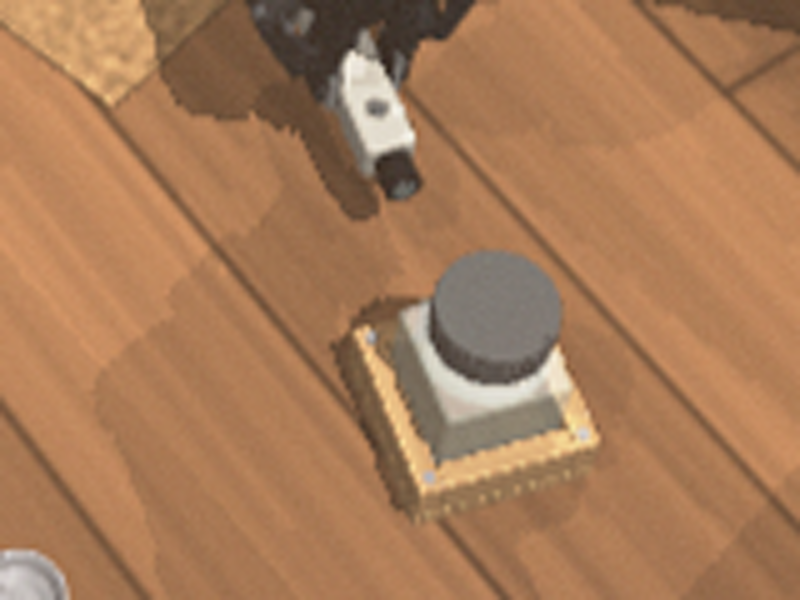

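```bash
python3 -m crank '{"slide":[[0,0,0],[0,0,0],[0,0,0],[0,0,0],[0,0,0],[0,0,0],[0,0,0],[0,0,0]],"roll":[0,0,0,0,0,0,0,0],"grip":[0.015,0.015,0.015,0.015,0.015,0.015,0.015,0.015]}';  python3 - <<'E'
from h import *
q=get_image('scene')
h=np.radians(72.8);y=np.array([np.cos(h),np.sin(h)]);o=observe()['position']
L=np.array([*(np.array(o[:2])+.075*y),o[2]+.036]); print(L,proj(q,L))
lab=np.array([*(np.array([.5187,.167])-.035*y),.06]); d=lab-L; print(d, d[:2]@y, d[:2]@[-y[1],y[0]])
print(proj(q,[.5187,.167,.126])) 
E
```

```text
time_s: 13.75
position: [0.4639, -0.0096, 0.0235]
tool_rot: [[0.295, 0.955, -0.0], [0.955, -0.295, -0.0], [-0.0, -0.0, -1.0]]
ft_force: [-0.3, -0.1, -1.2]
grip_width: 0.0286
[0.48605428 0.06200127 0.05952651] [370.35218851 237.95849751]
[0.02229594 0.07156399 0.00047349] 0.07495661482150065 -0.0001367782993617318
[388.90382425 259.90372733]
```

```bash
Z='x'; python3 -m crank '{"slide":[[0,0,0],[0,0,0],[0,0,0],[0,0,0],[0,0,0],[0,0,0],[0,0,0],[0,0,0]],"roll":[0,0,0,0,0,0,0,0],"grip":[0.015,0.015,0.015,0.015,0.015,0.015,0.015,0.015]}'; python3 -m crank '{"slide":[[0,0,0],[0,0,0],[0,0,0],[0,0,0],[0,0,0],[0,0,0],[0,0,0],[0,0,0]],"roll":[0,0,0,0,0,0,0,0],"grip":[0.015,0.015,0.015,0.015,0.015,0.015,0.015,0.015]}';  python3 - <<'E'
from h import *
todo([.5348,-.2047,-.018],124.55)
E
```

```text
time_s: 14.6
position: [0.4639, -0.0097, 0.0235]
tool_rot: [[0.296, 0.955, -0.0], [0.955, -0.296, 0.0], [0.0, -0.0, -1.0]]
ft_force: [0.6, 0.4, -0.3]
grip_width: 0.0288
time_s: 15.4
position: [0.4639, -0.0096, 0.0235]
tool_rot: [[0.295, 0.955, 0.0], [0.955, -0.295, -0.0], [-0.0, 0.0, -1.0]]
ft_force: [0.7, -1.5, -0.7]
grip_width: 0.0289
slide [-0.1654  0.1254  0.0415] roll -0.903 yaw now 72.82 pos [ 0.4639 -0.0096  0.0235] t 15.4 w 0.0289 F [ 0.7 -1.5 -0.7] q [-16.  27. 102.  -0.  51.   1.]
```

```bash
python3 -m crank '{"slide":[[-0.02,0.01,-0.005],[-0.045,0.03,-0.012],[-0.075,0.054,-0.015],[-0.105,0.078,-0.015],[-0.135,0.1,-0.015],[-0.155,0.117,-0.015],[-0.165,0.125,-0.005],[-0.165,0.125,0.0]],"roll":[-0.1,-0.22,-0.35,-0.48,-0.62,-0.75,-0.87,-0.903],"grip":[0.015,0.015,0.015,0.015,0.015,0.015,0.015,0.015]}'; python3 -m crank '{"slide":[[0,0,0.005],[0,0,0.012],[0,0,0.02],[0,0,0.028],[0,0,0.035],[0,0,0.039],[0,0,0.041],[0,0,0.041]],"roll":[0,0,0,0,0,0,0,0],"grip":[0.015,0.015,0.015,0.015,0.015,0.015,0.015,0.015]}';  python3 - <<'E'
from h import *
todo([.5348,-.2047,-.018],124.55)
E
```

```text
time_s: 16.2
position: [0.5348, -0.206, 0.0227]
tool_rot: [[-0.569, 0.822, 0.0], [0.822, 0.569, -0.0], [-0.0, -0.0, -1.0]]
ft_force: [-0.5, 0.5, -1.1]
grip_width: 0.0288
time_s: 17.0
position: [0.5346, -0.2042, -0.0176]
tool_rot: [[-0.567, 0.824, -0.0], [0.824, 0.567, 0.0], [0.0, -0.0, -1.0]]
ft_force: [-0.4, -0.9, -1.2]
grip_width: 0.0291
slide [-0.0005 -0.0001  0.0004] roll -0.0 yaw now 124.55 pos [ 0.5346 -0.2042 -0.0176] t 17.0 w 0.0291 F [-0.4 -0.9 -1.2] q [-33.  38.  87.  -0.  55. -67.]
```

```bash
python3 -m crank '{"slide":[[0,0,0.0006],[0,0,0.001],[0,0,0.001],[0,0,0.001],[0,0,0.001],[0,0,0.001],[0,0,0.001],[0,0,0.001]],"roll":[0,0,0,0,0,0,0,0],"grip":[0.015,0.015,0.015,0.035,0.045,0.05,0.05,0.05]}'; python3 -m crank '{"slide":[[0,0,0],[0,0,-0.005],[0,0,-0.02],[0,0,-0.05],[0,0,-0.09],[0,0,-0.13],[0,0,-0.16],[0,0,-0.18]],"roll":[0,0,0,0,0,0,0,0],"grip":[0.055,0.055,0.055,0.055,0.06,0.07,0.085,0.085]}';  python3 - <<'E'
from h import *
todo([.5187,.167,.2],90)
p=shot('wrist','w12.png')
E
```

```text
time_s: 17.8
position: [0.5345, -0.2042, -0.0185]
tool_rot: [[-0.567, 0.824, -0.0], [0.824, 0.567, 0.0], [0.0, -0.0, -1.0]]
ft_force: [0.4, 0.3, -0.0]
grip_width: 0.05
time_s: 18.6
position: [0.5349, -0.2044, 0.1646]
tool_rot: [[-0.567, 0.824, 0.003], [0.824, 0.567, -0.002], [-0.003, 0.001, -1.0]]
ft_force: [-0.9, 0.2, -0.2]
grip_width: 0.0851
slide [ 0.315   0.1973 -0.0362] roll 0.603 yaw now 124.56 pos [ 0.5349 -0.2044  0.1646] t 18.6 w 0.0851 F [-0.9  0.2 -0.2] q [-33.  26.  75.   0.  80. -67.]
```

View pics/w12.png

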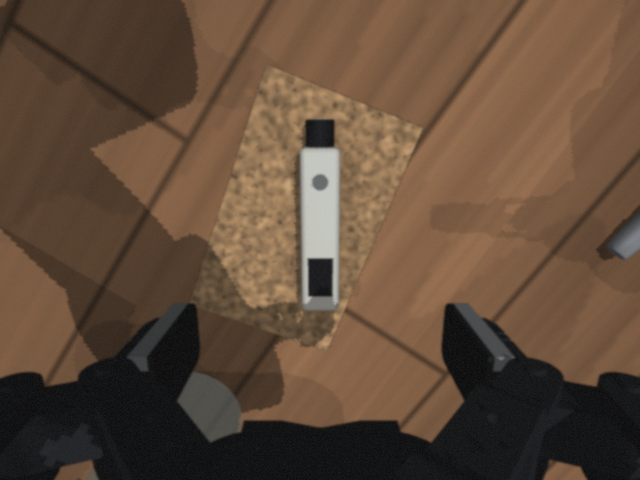

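```bash
python3 -m crank '{"slide":[[0.03,0.019,-0.01],[0.07,0.044,-0.02],[0.112,0.07,-0.02],[0.155,0.097,-0.02],[0.198,0.124,-0.02],[0.241,0.151,-0.02],[0.28,0.175,-0.02],[0.3,0.188,-0.02]],"roll":[0.1,0.22,0.34,0.46,0.58,0.7,0.82,0.903],"grip":[0.085,0.085,0.085,0.085,0.085,0.085,0.085,0.085]}' 100;  python3 - <<'E'
from h import *
get_image('top');get_image('top')
p=shot('wrist','w13.png')
for t,z in [('cap',.126),('brace',.04)]:
  for s in silhouettes(t,p)[:1]:
    m=s['pixels'].astype(np.uint8); pts=np.argwhere(m)[:,::-1]
    X=np.array([onz(p,u,v,z)[:2] for u,v in pts]); print(t,s['confidence'],s['box'],X.mean(0),cv2.minEnclosingCircle((X*1000).astype(np.float32)))
todo([.519,.1667,.15],72.8)
E
```

```text
time_s: 19.45
position: [0.5182, 0.1529, 0.1815]
tool_rot: [[0.297, 0.955, -0.0], [0.955, -0.297, 0.001], [0.0, -0.0, -1.0]]
ft_force: [-0.0, 0.8, -0.4]
grip_width: 0.0847
cap 0.57 [313.5, 219.9, 112.2, 117.2] [0.52067399 0.17002434] ((520.1254272460938, 169.49859619140625), 32.80404281616211)
brace 0.95 [316.6, 196.1, 136.3, 133.3] [0.52802536 0.18777515] ((519.93603515625, 169.00048828125), 68.61520385742188)
slide [ 0.017  -0.0055  0.0313] roll 0.001 yaw now 72.86 pos [0.5192 0.1488 0.1813] t 19.7 w 0.085 F [-0.  -0.9 -1. ] q [ 3. 22. 78. -0. 80. 21.]
```

View pics/w13.png

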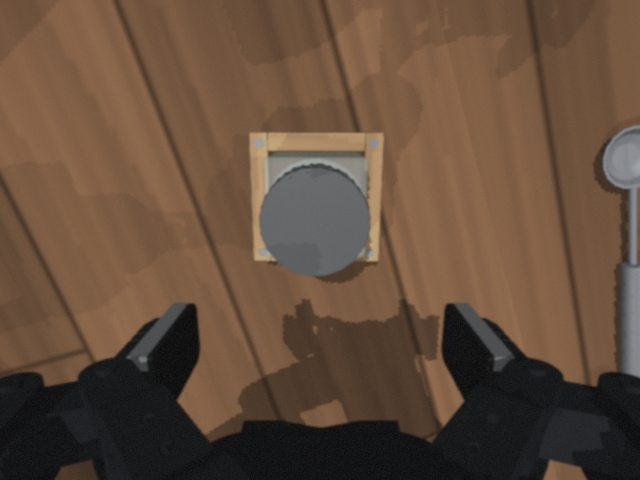

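```bash
python3 -m crank '{"slide":[[0.01,-0.003,0],[0.0184,-0.0054,0.02],[0.0184,-0.0054,0.045],[0.0184,-0.0054,0.07],[0.0184,-0.0054,0.09],[0.0184,-0.0054,0.1],[0.0184,-0.0054,0.105],[0.0184,-0.0054,0.105]],"roll":[0,0,0,0,0,0,0,0],"grip":[0.085,0.085,0.085,0.085,0.085,0.085,0.085,0.085]}' 100;  python3 - <<'E'
from h import *
p=shot('wrist','w14.png')
p=get_image('scene');f=p['frame'][:,:,::-1]
cv2.imwrite('pics/s14c.png',cv2.resize(f[200:320,310:470],(800,600),interpolation=cv2.INTER_CUBIC))
todo([.5195,.168,.06],72.8)
E
```

```text
time_s: 20.5
position: [0.5197, 0.1685, 0.0766]
tool_rot: [[0.296, 0.955, -0.0], [0.955, -0.296, 0.0], [0.0, -0.0, -1.0]]
ft_force: [-0.3, 0.6, -0.4]
grip_width: 0.0853
slide [-0.0008 -0.0004  0.0174] roll 0.0 yaw now 72.8 pos [0.5201 0.1686 0.0774] t 20.6 w 0.0849 F [-0.1  0.2  0.3] q [ 6. 29. 86. -0. 66. 23.]
```

View pics/w14.png

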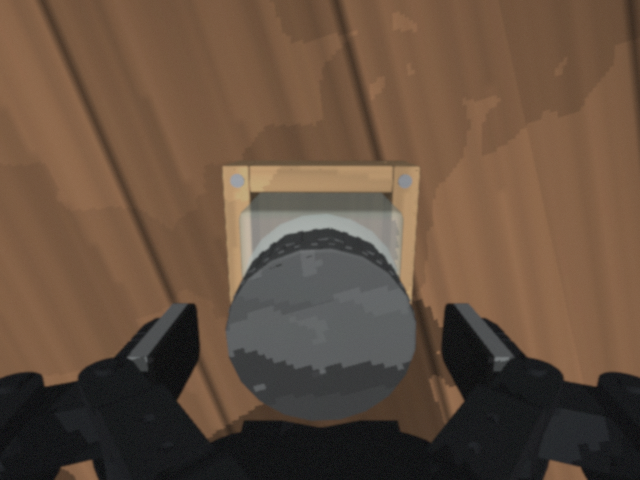

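View pics/s14c.png

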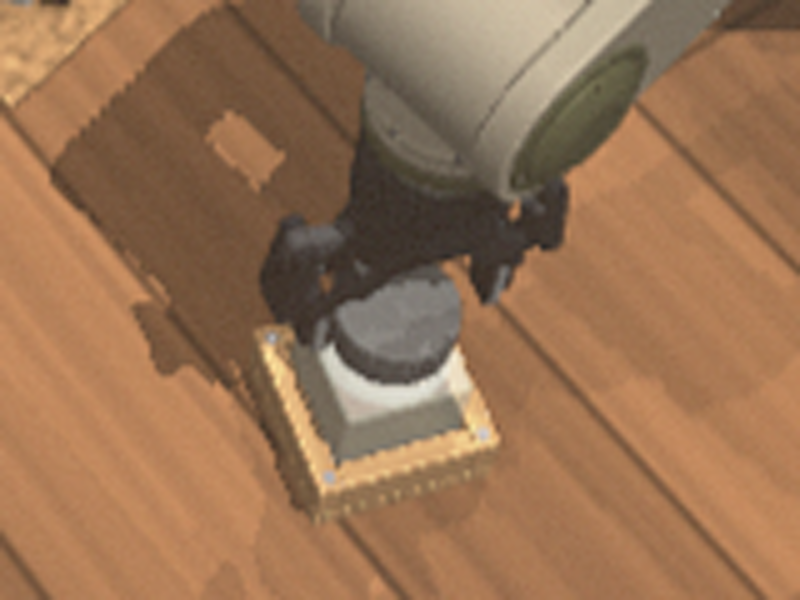

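```bash
python3 -m crank '{"slide":[[0,0,0.004],[-0.001,0,0.009],[-0.001,0,0.014],[-0.001,0,0.019],[-0.001,0,0.021],[-0.001,0,0.021],[-0.001,0,0.021],[-0.001,0,0.021]],"roll":[0,0,0,0,0,0,0,0],"grip":[0.085,0.085,0.085,0.085,0.085,0.085,0.085,0.075]}' 100;  python3 -m crank '{"slide":[[0,0,0],[0,0,0],[0,0,0],[0,0,0],[0,0,0],[0,0,0],[0,0,0],[0,0,0]],"roll":[0,0,0,0,0,0,0,0],"grip":[0.065,0.055,0.05,0.05,0.05,0.05,0.05,0.05]}' 100;python3 - <<'E'
from h import *
p=shot('wrist','w15.png')
p=get_image('scene');f=p['frame'][:,:,::-1]
cv2.imwrite('pics/s15c.png',cv2.resize(f[200:320,310:470],(800,600),interpolation=cv2.INTER_CUBIC))
todo([.5195,.168,.06],72.8)
print(observe()['wrist_torque'])
E
```

```text
time_s: 21.4
position: [0.5194, 0.1677, 0.0557]
tool_rot: [[0.296, 0.955, 0.0], [0.955, -0.296, 0.0], [0.0, 0.0, -1.0]]
ft_force: [-0.3, -0.6, 0.5]
grip_width: 0.0752
time_s: 22.2
position: [0.5197, 0.1676, 0.0563]
tool_rot: [[0.295, 0.955, 0.002], [0.955, -0.295, -0.0], [0.0, 0.002, -1.0]]
ft_force: [-0.7, -0.5, 5.4]
grip_width: 0.0621
slide [ 0.0003 -0.0003 -0.0037] roll 0.0 yaw now 72.81 pos [0.5197 0.1677 0.0563] t 22.3 w 0.0625 F [-0.2 -1.2  5.1] q [ 5. 30. 87. -0. 63. 23.]
[-0.10211135  0.15438304  0.01568346]
```

View pics/w15.png

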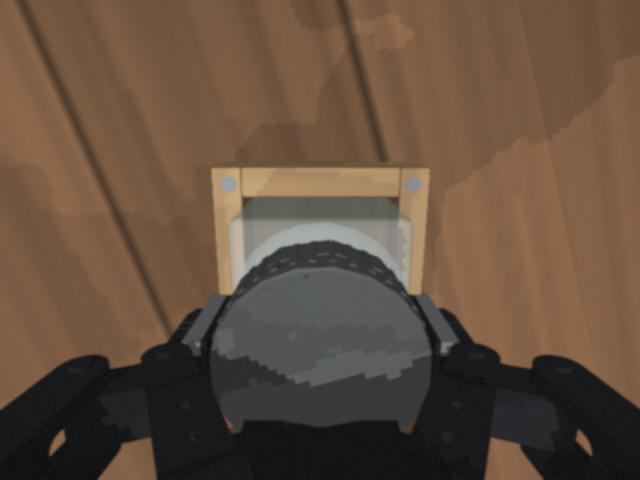

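View pics/s15c.png

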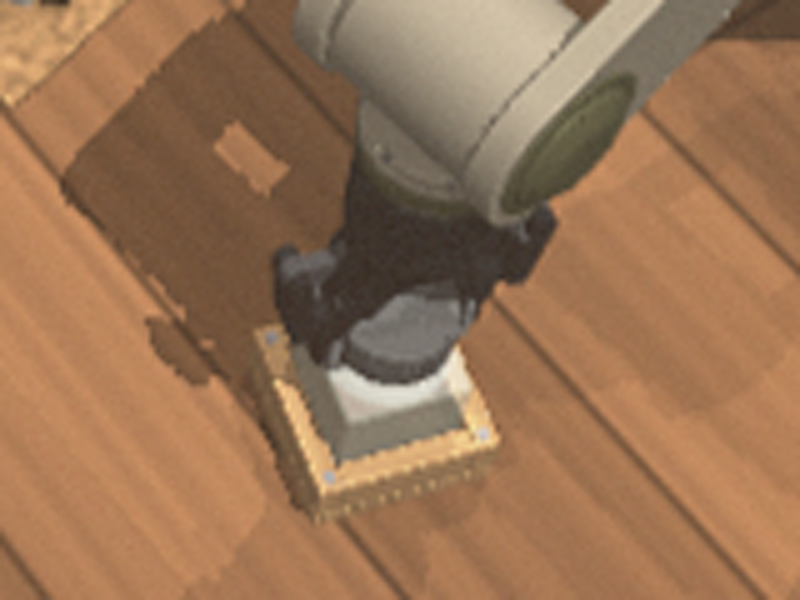

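```bash
python3 -m crank '{"slide":[[0,0,0],[0,0,0],[0,0,0],[0,0,0],[0,0,0],[0,0,0],[0,0,0],[0,0,0]],"roll":[-0.06,-0.13,-0.2,-0.27,-0.34,-0.41,-0.48,-0.55],"grip":[0.05,0.05,0.05,0.05,0.05,0.05,0.05,0.05]}' 110; python3 - <<'E'
from h import *
for i in range(3):
    get_image('wrist');o=observe();print(o['position'],np.round(o['ft_force'],1),np.round(o['wrist_torque'],2))
todo([.5195,.168,.06],72.8)
E
```

```text
time_s: 23.1
position: [0.5198, 0.1678, 0.0564]
tool_rot: [[-0.249, 0.968, 0.002], [0.968, 0.249, 0.0], [-0.0, 0.002, -1.0]]
ft_force: [-0.3, 0.0, 4.9]
grip_width: 0.0621
[0.51982894 0.16777984 0.05633776] [-0.4 -0.1  5.6] [ 0.02  0.11 -0.01]
[0.51982991 0.16774644 0.05632648] [-0.4 -0.4  6.1] [-0.05  0.08  0.17]
[0.51984543 0.16774835 0.0563384 ] [ 0.2 -0.1  5. ] [-0.02  0.13  0.15]
slide [ 0.0003 -0.0003 -0.0037] roll 0.551 yaw now 104.36 pos [0.5198 0.1677 0.0563] t 23.25 w 0.0622 F [ 0.2 -0.1  5. ] q [ 5. 30. 87. -0. 63. -9.]
```

```bash
python3 -m crank '{"slide":[[0,0,0],[0,0,0],[0,0,0],[0,0,0],[0,0,0],[0,0,0],[0,0,0],[0,0,0]],"roll":[-0.03,-0.06,-0.09,-0.12,-0.15,-0.18,-0.21,-0.24],"grip":[0.05,0.05,0.05,0.05,0.05,0.05,0.05,0.05]}' 110; python3 - <<'E'
from h import *
o=observe();print(o['wrist_torque'],o['joint_efforts'])
shot('wrist','w16.png')
todo([.5195,.168,.06],72.8)
E
```

```text
time_s: 24.05
position: [0.5199, 0.1678, 0.0565]
tool_rot: [[-0.471, 0.882, 0.002], [0.882, 0.471, 0.0], [-0.001, 0.002, -1.0]]
ft_force: [-0.5, -0.6, 5.9]
grip_width: 0.0622
[-0.02963413  0.14499928 -0.41804694] [ 3.07624564e-01 -4.40349519e+01 -1.67014897e+01 -1.49781997e-01
 -1.63565199e-01  3.59490013e-02]
slide [ 0.0004 -0.0002 -0.0035] roll 0.792 yaw now 118.2 pos [0.5199 0.1678 0.0565] t 24.1 w 0.0619 F [-0.2  0.8  6.4] q [  5.  30.  87.   0.  63. -23.]
```

View pics/w16.png

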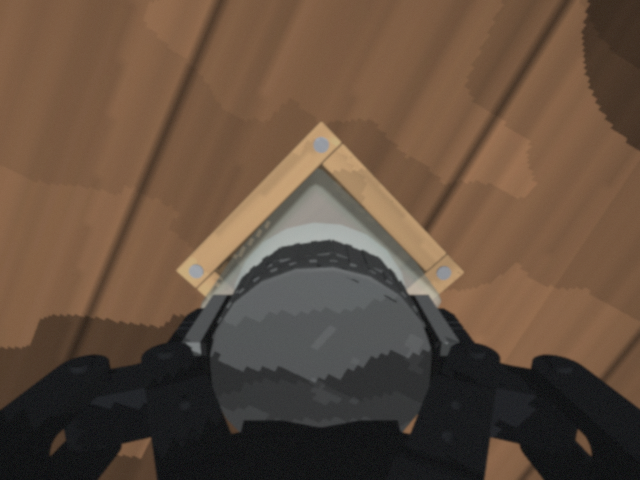

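```bash
python3 -m crank '{"slide":[[0,0,0],[0,0,0],[0,0,0],[0,0,0],[0,0,0],[0,0,0],[0,0,0],[0,0,0]],"roll":[-0.02,-0.04,-0.06,-0.08,-0.1,-0.12,-0.13,-0.14],"grip":[0.05,0.05,0.05,0.05,0.05,0.05,0.05,0.05]}' 110; python3 - <<'E'
from h import *
o=observe();print(o['wrist_torque'])
todo([.5195,.168,.06],72.8)
E
```

```text
time_s: 24.9
position: [0.5201, 0.1678, 0.057]
tool_rot: [[-0.589, 0.808, 0.003], [0.808, 0.589, 0.0], [-0.001, 0.003, -1.0]]
ft_force: [-1.9, -0.3, 11.0]
grip_width: 0.0623
[-0.05428429  0.3390006  -0.2474853 ]
slide [ 0.0005 -0.0003 -0.003 ] roll 0.93 yaw now 126.09 pos [0.5201 0.1678 0.057 ] t 24.9 w 0.0623 F [-1.9 -0.3 11. ] q [  5.  30.  87.   0.  63. -31.]
```

```bash
python3 -m crank '{"slide":[[0,0,0],[0,0,0],[0,0,0],[0,0,0],[0,0,0],[0,0,0],[0,0,0],[0,0,0]],"roll":[-0.02,-0.04,-0.06,-0.08,-0.1,-0.11,-0.11,-0.11],"grip":[0.05,0.05,0.05,0.05,0.05,0.05,0.05,0.05]}' 110; python3 - <<'E'
from h import *
o=observe();print(o['wrist_torque'])
todo([.5195,.168,.06],72.8)
E
```

```text
time_s: 25.7
position: [0.5206, 0.1679, 0.0577]
tool_rot: [[-0.674, 0.738, 0.004], [0.738, 0.674, 0.001], [-0.003, 0.004, -1.0]]
ft_force: [-2.4, 0.9, 15.2]
grip_width: 0.0618
[-0.06430862  0.29134752 -0.05230129]
slide [ 0.0008 -0.0007 -0.0023] roll 1.04 yaw now 132.4 pos [0.5206 0.1679 0.0577] t 25.7 w 0.0618 F [-2.4  0.9 15.2] q [  5.  30.  87.   0.  63. -37.]
```

```bash
python3 -m crank '{"slide":[[0,0,0],[0,0,0],[0,0,0],[0,0,0],[0,0,0],[0,0,0],[0,0,0],[0,0,0]],"roll":[-0.01,-0.02,-0.03,-0.04,-0.05,-0.06,-0.07,-0.08],"grip":[0.05,0.05,0.05,0.05,0.05,0.05,0.05,0.05]}' 110; python3 - <<'E'
from h import *
o=observe();print(o['wrist_torque'])
todo([.5195,.168,.06],72.8)
E
```

```text
time_s: 26.5
position: [0.5207, 0.168, 0.0577]
tool_rot: [[-0.731, 0.682, 0.005], [0.682, 0.731, 0.001], [-0.003, 0.004, -1.0]]
ft_force: [-1.6, 0.3, 15.2]
grip_width: 0.0617
[-0.00960546  0.26319275 -0.09186507]
slide [ 0.0009 -0.0008 -0.0023] roll 1.12 yaw now 137.0 pos [0.5207 0.168  0.0577] t 26.5 w 0.0617 F [-1.6  0.3 15.2] q [  5.  30.  87.   0.  63. -42.]
```

```bash
python3 -m crank '{"slide":[[0,0,-0.001],[0,0,-0.002],[0,0,-0.003],[0,0,-0.004],[0,0,-0.005],[0,0,-0.006],[0,0,-0.006],[0,0,-0.006]],"roll":[0,0,0,0,0,0,0,0],"grip":[0.05,0.05,0.05,0.05,0.05,0.05,0.05,0.05]}' 110; python3 - <<'E'
from h import *
o=observe();print(o['wrist_torque'])
todo([.5195,.168,.06],72.8)
shot('wrist','w17.png')
p=get_image('scene');f=p['frame'][:,:,::-1]
cv2.imwrite('pics/s17c.png',cv2.resize(f[200:320,310:470],(800,600),interpolation=cv2.INTER_CUBIC))
E
```

```text
time_s: 27.3
position: [0.5191, 0.1677, 0.0614]
tool_rot: [[-0.731, 0.682, -0.0], [0.682, 0.731, -0.0], [0.0, -0.0, -1.0]]
ft_force: [1.0, -0.5, -0.2]
grip_width: 0.0625
[ 0.01195861 -0.06761388  0.01257004]
slide [-0.0001  0.0005  0.0014] roll 1.12 yaw now 136.98 pos [0.5191 0.1677 0.0614] t 27.3 w 0.0625 F [ 1.  -0.5 -0.2] q [  5.  30.  87.  -0.  63. -42.]
```

View pics/s17c.png

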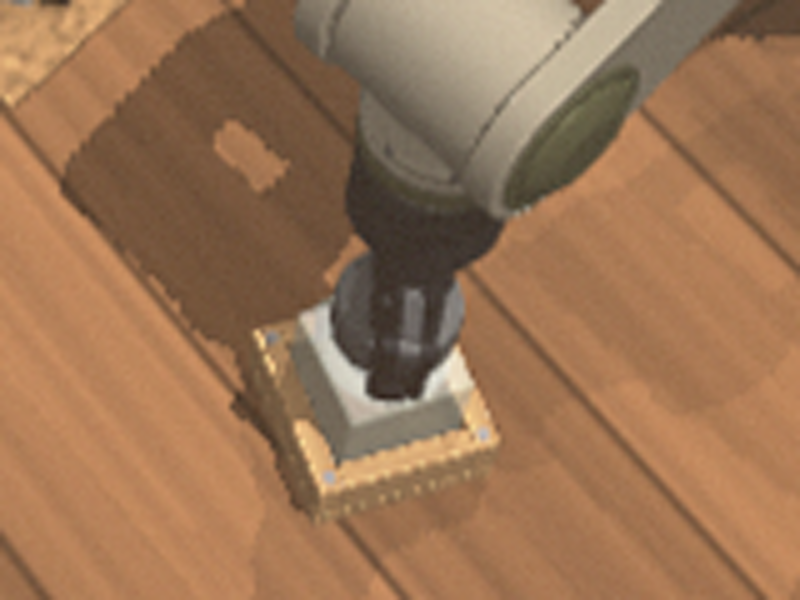

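```bash
python3 -m crank '{"slide":[[0,0,-0.003],[0,0,-0.008],[0,0,-0.014],[0,0,-0.02],[0,0,-0.026],[0,0,-0.031],[0,0,-0.034],[0,0,-0.034]],"roll":[0,0,0,0,0,0,0,0],"grip":[0.05,0.05,0.05,0.05,0.05,0.05,0.05,0.05]}' 110; python3 -m crank '{"slide":[[0,0,0],[0,0,0],[0,0,0],[0,0,0],[0,0,0],[0,0,0],[0,0,0],[0,0,0]],"roll":[0,0,0,0,0,0,0,0],"grip":[0.05,0.05,0.05,0.05,0.05,0.05,0.05,0.05]}' 110; python3 - <<'E'
from h import *
todo([.5195,.168,.06],72.8)
shot('wrist','w18.png')
p=shot('scene','s18.png');f=p['frame'][:,:,::-1]
cv2.imwrite('pics/s18c.png',cv2.resize(f[200:320,310:470],(800,600),interpolation=cv2.INTER_CUBIC))
shot('top','t18.png')
E
```

```text
time_s: 28.2
position: [0.5194, 0.1677, 0.096]
tool_rot: [[-0.731, 0.682, 0.001], [0.682, 0.731, 0.0], [-0.001, 0.001, -1.0]]
ft_force: [0.1, 1.0, -1.4]
grip_width: 0.062
time_s: 29.0
position: [0.5192, 0.1677, 0.0955]
tool_rot: [[-0.731, 0.682, -0.0], [0.682, 0.731, -0.0], [0.0, -0.0, -1.0]]
ft_force: [-0.2, 0.6, -1.1]
grip_width: 0.0619
slide [-0.      0.0004  0.0355] roll 1.12 yaw now 136.98 pos [0.5192 0.1677 0.0955] t 29.0 w 0.0619 F [-0.2  0.6 -1.1] q [  5.  27.  85.  -0.  68. -42.]
```

View pics/s18c.png

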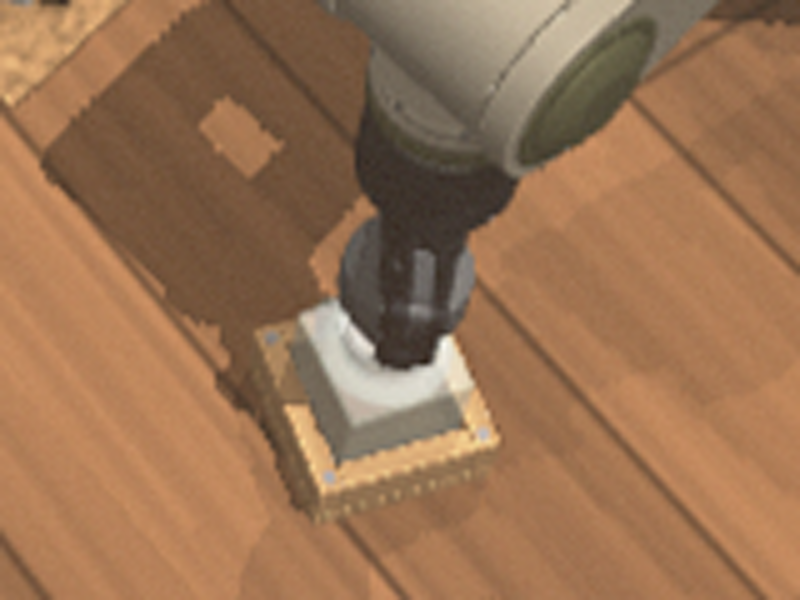

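View pics/w18.png

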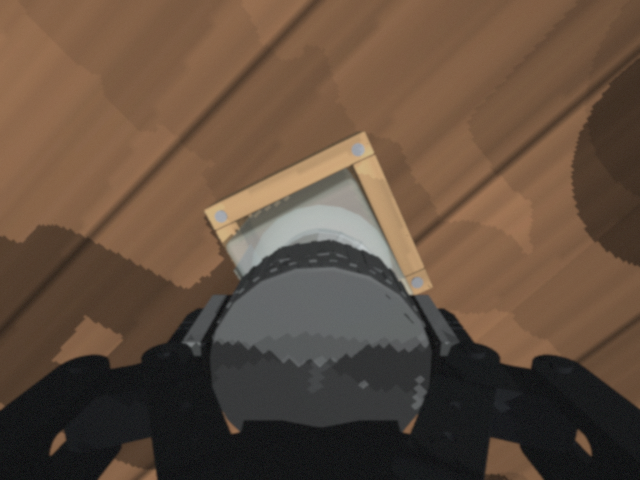

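View pics/t18.png

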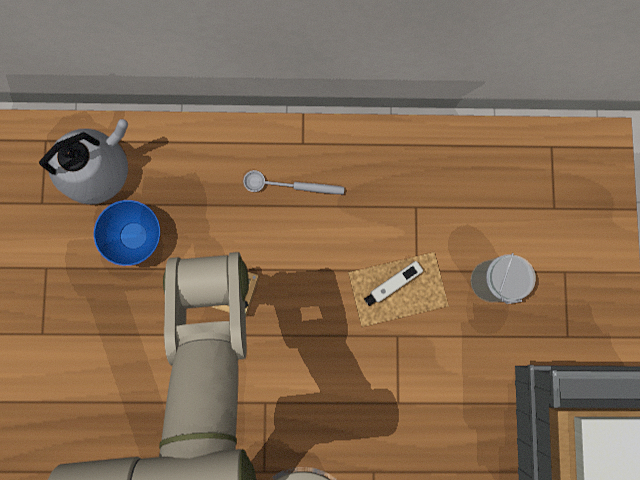

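```bash
python3 -c "
from h import *
o=observe();print(o['time_s'],o['position'],np.round(o['qvel'],2));print(close_job())"
```

```text
29.15 [0.51924316 0.16770587 0.0955529 ] [ 0.03  0.06  0.07 -0.07  0.01 -0.06]
the job is handed in; nothing more can be done
None
```

I finished the job and handed it in at 29.2 s, still holding the cap level and still over the jar. No verdict came back, so everything below is from my own last checks.

- **Thermometer reading:** I held the lens about 7.5 cm from the label for over 2 s. The arm's pose put it within a millimetre of the label's centre, and the scene camera agreed to about 2 pixels. The label's position was worked out from the brace's pose, because no camera showed the label itself.
- **Thermometer put back:** I laid it flat on the cork mat where it had been and let go. The top and wrist views show it there.
- **Cap unscrewed:** I turned it about 1.12 rad in steps. By about 1.04 rad the turning torque had dropped to almost zero and the cap pushed up with a steady 15 N, so the thread had let go.
- **Cap lifted:** It came straight up about 39 mm, which puts its lower edge about 25 mm above the rim. The wrist then carried only about 1 N, and the pictures show the jar still seated in the brace.
- **Left alone:** The bowl, spoon and canister look unmoved in the top view.

**What disagreed:** The first two tries at gripping the thermometer closed above it and left it where it lay. The fingertips are really about 30–45 mm behind the reported TCP, depending on the opening. I corrected for that from the wrist pictures and force readings.

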